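Clamp a neck blank in the twin-stud press, keeping the platen level

ROBOT

A 7-joint arm with a two-finger parallel gripper is mounted at the origin on a cart in front of the work surface, level with it; the furniture and walls round the work are solid. World frame = base frame: x ahead of the robot, y to its left, z up, the work surface at z = 0. Lengths are in m, angles in rad, forces in N, time in s.
With the tool pointing down it reaches from about 0.425 to 0.95 m from the base axis. Payload 4.7 kg.
Tool frame: the origin (TCP) lies between the finger pads; the fingertips stand 25 mm ahead of it and the grasp point (between the pads) lies 6 mm ahead of it; z points along the fingers, y is the line along which they close (so a half turn about z gives the same grasp; the last joint's range is limited). The gripper opens to 85 mm and grips with 20 to 120 N. Pads are 22 mm wide; open, the fingers measure 114 mm over their backs; the gripper's body (76 mm by 85 mm) begins 54 mm behind the grasp point. The pads swing forward as they close: fully open they stand 13 mm farther back than shut.
Start: joints at [1.302, 0.469, -0.049, 1.532, 0.024, 1.141, -0.082], TCP at [0.16, -0.656, 0.256] pointing down, gripper open.
Joint ranges: [-2.59, 2.59], [-0.33, 1.99], [-1.39, 1.29], [0.1, 2.45], [-1.04, 4.18], [0.21, 1.99], [-2.66, 2.66]. Speed limits (rad/s): [2.57, 2.57, 3.14, 3.14, 3.14, 3.14, 3.14].

INTERFACE

Orientations are given as a 3x3 rotation matrix whose columns are the frame's x, y, z axes.
In Python, from rig import * gives the robot as it stands. Calls block until the motion is done:
- movep(position, orientation): joint-space move of the TCP to a pose.
- move_l(position, attitude=None, feed=0.15, until_force=None): straight line of the TCP; attitude=None keeps the orientation; feed is the mean speed in m/s. With until_force (N) it stops when the force on the tool has changed by that much, and returns True; else False.
- move_joints(angles): joint-space move.
- command_gripper(opening, newtons=None): finger opening in m; newtons is the grip in N (None keeps the last); returns when the fingers have stopped.
- sleep(seconds).
- inverse_kinematics(position, orientation): joint angles nearest the present ones, or None.
- sense(): the state.
- camera(name): name is "scene" or "side" or "wrist"; returns (picture, depth): 420x560x3 uint8, red, green, blue; 420x560 float32, m along the optical axis (not along the pixel's ray), 0 where there is no reading.
- camera_params(name): a dict with "K" (3x3 intrinsics, pixels), "position" and "rotation" of the camera in the world; the wrist camera has in their place "tool_from_camera" (4x4, takes a point from camera to tool coordinates, whose origin is the TCP and whose axes are the flange's). Camera axes: x right, y down, z forward; pixel columns grow to the right and rows downward; lengths in m; the calibration is good to about 2 mm. The wrist camera is an equidistant fisheye: a pixel r from the principal point sees the ray r / f radians off the axis. A picture is of the moment at which its call begins: read the wrist's pose just before it. camera_params takes no time and is no camera call.
A pose or a line that the arm cannot do raises Unreachable and nothing moves.
- finish_job(): hands the job in; it is judged then, once.
The state is a dict: "time_s": time; "joint_pos": joint angles; "qd": joint speeds; "joint_efforts": joint torques, N m; "position": TCP position; "tcp_rot": TCP orientation; "wrist_force": force on the tool from outside, world axes, zero at the start; "ft_torque": the same for the moment, N m; "finger_gap": finger opening in m; "gripper_force": force on a finger pad.
Only numpy, scipy, OpenCV 4.12 (cv2) and the standard library are available. Lean on these libraries where they do the work, as an engineer would, in place of code of your own. Each camera call takes 0.05 s, during which the arm holds its last target. There are 200 camera calls.

TASK

Take the laminated neck blank out of its cradle and slide it from the front into the bench press, flat on the bed and midway between the two studs, until its far end meets the back stop and its middle lies under the platen. The platen does not start level: screw it down onto the blank with the two black hand knobs, alternately and in small steps, so that neither end ever gets more than 4 mm ahead of the other. Finish with the platen level and bearing firmly on the blank without crushing it, let go, and leave the other things on the bench where they are.

Things in the scene. Friction and masses are not known exactly. Their poses are not given: they have to be found in the camera images.
- blank: The loose workpiece: a rectangular three-ply wooden block (light, dark, light stripes), 180 mm long (its x), 46 mm wide (y), 30 mm thick (z), about 0.18 kg. Origin at the centre of its underside. Both ends are alike.
- cradle: Fixed wooden rest holding the blank at the start, along its x: spine 200x40x10 mm, two U-saddles 76 mm wide, each from 48 to 88 mm either side of the middle, cheeks up to 51 mm above the bench. The blank lies on them, its underside 28 mm up; fingers reach its sides only in the 96 mm between the saddles, above the spine. Origin: middle of the underside, on the bench.
- press: Bench press, fixed: wooden bed 230 (x) by 236 mm (y), top 26 mm above the bench; origin on the bench under its centre, x away from the robot. Studs at x = 0, y = +90 and -90 mm, tops 133 mm up. Back stop, 120 wide, 30 high, near face at x = +90.5 mm: a blank against it has its middle at x = 0 under the platen. The bed is open from the platen (x = -28) out to x = -115 mm.
- press_centre (a point): Point on the top of the press bed at its centre, midway between the studs: where the middle of the blank's underside belongs.
- platen: The platen: dark hardwood beam across the press on both studs, 56 (x) by 222 (y, from stud to stud) by 26 mm thick, cork face below. Origin at the centre of its underside: 66 mm above the bench with both knobs at 0; it touches a blank on the bed at 56 mm. It tilts about its x and is level when its y axis is; +y is its left end. The cork gives about a millimetre when firmly clamped.
- knob_left (a joint): Angle of the left hand knob (rad), on the stud at press y = +90 mm: grows clockwise seen from above; each rad lowers that end of the platen by 3 mm (coarse thread). 0 is highest. Friction about 0.1 N m; it stays where it is left, also under load. With the platen level it touches the blank at 3.3 rad; firm is 0.2 to 0.5 rad more on both knobs, 1 rad more crushes.
- knob_right (a joint): The same for the right hand knob, on the stud at press y = -90 mm.
- knob_left_grip (a point): Centre of the left hand knob's grip part: a fluted black disc 48 mm in diameter, 26 mm high, on a thin brass hub, turning about the vertical (within 2 degrees). The platen's top is 30 mm below this point; the stud may stick out up to 12 mm above the knob. 122 mm above the bench when the knob reads 0; it sinks with the knob.
- knob_right_grip (a point): The same point of the right hand knob.
- pin_tin: Bystander: a grey-blue tin box, 80 x 108 x 36 mm, on the other side of the press from the cradle. Origin at the centre of its underside.
- glue_bottle: Bystander: a white glue bottle, 58 mm in diameter, 226 mm tall, behind the press. Origin at the centre of its underside.
- neck_block: Bystander: a bevelled maple block 48 x 188 x 26 mm, behind the press. Origin at the centre of its underside.
- caul_b: Bystander: a notched dark rosewood caul 21 x 98 x 25 mm, behind the press. Origin at the centre of its underside.

How it is judged:
On the way, in this order (a step that is already met when the one before it is completed fails the run):
1. the blank is lifted out of the cradle (z of blank in the frame of cradle above 0.05 m), for 0.1 s.
2. the blank lies flat on the press bed, against the back stop and under the raised platen, let go (x of blank in the frame of press_centre between -0.008 and 0.004 m and y of blank in the frame of press_centre between -0.012 and 0.012 m and z of blank in the frame of press_centre below 0.003 m and angle between the x axis of blank and the x axis of press, either way round below 0.1 rad and contact force between platen and blank below 1 N and contact force between the fingers and blank below 0.2 N), for 0.1 s.
3. the platen bears firmly on the blank (contact force between platen and blank above 10 N), for 0.2 s.
At the end, for the whole second after the job is handed in: The blank lies flat on the press bed against the back stop (its middle within 8 mm of the bed's centre lengthways and 12 mm sideways, turned less than 0.1 rad), the platen presses on it with more than 10 N and is level within 0.012 rad (about 2 mm between the studs), and all is at rest (x of blank in the frame of press_centre between -0.008 and 0.004 m and y of blank in the frame of press_centre between -0.012 and 0.012 m and z of blank in the frame of press_centre below 0.003 m and angle between the x axis of blank and the x axis of press, either way round below 0.1 rad and contact force between platen and blank above 10 N and angle between platen's own y axis and vertical between 1.5588 and 1.5828 rad and linear speed of blank below 0.01 m/s and velocity of joint knob_left between -0.05 and 0.05 rad/s and velocity of joint knob_right between -0.05 and 0.05 rad/s); the robot touches nothing.
It fails at once if one end of the platen ran more than 5 mm ahead of the other (tilt over 0.028 rad) (angle between platen's own y axis and vertical above 1.5988 rad or angle between platen's own y axis and vertical below 1.5428 rad).
It fails at once if the blank was crushed: the platen pressed with more than 120 N (contact force between platen and blank above 120 N).
It fails at once if a bystander was moved more than 20 mm (distance of any of pin_tin, glue_bottle, neck_block, caul_b from where it was at the start of the episode above 0.02 m).
It also fails if it takes over 72 s, if anything falls off the work surface, if the arm or the gripper's body presses on something with over 40 N, if the wrist force passes 120 N, or if a joint passes its speed limit or range.

## Working session

There is one attempt and no reset: what is moved stays moved. The work goes in short steps, each a Python script; the robot and the scene stay as the last script left them, time stands still between calls to the robot, and variables do not carry over. Pictures are saved under pics/ and viewed, at most 10 in all, crops included, and the job is handed in when it is done.

```bash
mkdir -p pics; ls; python3 - <<'E'
from rig import *
import cv2,numpy as np
s=sense();print(s['time_s'],s['position'],s['tcp_rot'],s['wrist_force'],s['finger_gap'])
ims=[]
for n in ("scene","side"):
    p,d=camera(n);np.savez("pics/%s0.npz"%n,p=p,d=d)
    c=camera_params(n);print(n,c)
    cv2.imwrite("pics/%s0.png"%n,p[...,::-1])
print(camera_params("wrist"))
E
```

```text
pics
0.0 [ 0.16019275 -0.65515404  0.25523536] [[ 9.71371297e-01  2.37565816e-01 -5.35709720e-04]
 [ 2.37566411e-01 -9.71369437e-01  1.90196340e-03]
 [-6.85305599e-05 -1.97477929e-03 -9.99998048e-01]] [-0.07580118 -0.52889464  0.99448636] 0.08534117865480764
scene {'K': array([[424.23679405,   0.        , 278.48538632],
       [  0.        , 424.23679405, 210.26937805],
       [  0.        ,   0.        ,   1.        ]]), 'position': array([0.02070769, 0.36505549, 0.95386226]), 'rotation': array([[-0.49541982, -0.66457719,  0.5593714 ],
       [-0.86860767,  0.37238125, -0.32688366],
       [ 0.00894   , -0.64781893, -0.76174189]])}
side {'K': array([[444.01353283,   0.        , 276.88127509],
       [  0.        , 444.01353283, 214.81725807],
       [  0.        ,   0.        ,   1.        ]]), 'position': array([ 0.63566479, -0.91987502,  0.83520627]), 'rotation': array([[ 0.99991929,  0.0028923 ,  0.01237165],
       [-0.00789719, -0.6213045 ,  0.78352942],
       [ 0.00995276, -0.78356388, -0.62123151]])}
{'K': array([[325.1922621 ,   0.        , 281.83930486],
       [  0.        , 325.1922621 , 207.41069401],
       [  0.        ,   0.        ,   1.        ]]), 'tool_from_camera': array([[-9.23314185e-04, -9.51729704e-01, -3.06936017e-01,
         7.92963795e-02],
       [ 9.99999559e-01, -9.31211717e-04, -1.20715471e-04,
        -9.60427367e-05],
       [-1.70933916e-04, -3.06935993e-01,  9.51730144e-01,
        -1.17220931e-01],
       [ 0.00000000e+00,  0.00000000e+00,  0.00000000e+00,
         1.00000000e+00]])}
```

View pics/scene0.png

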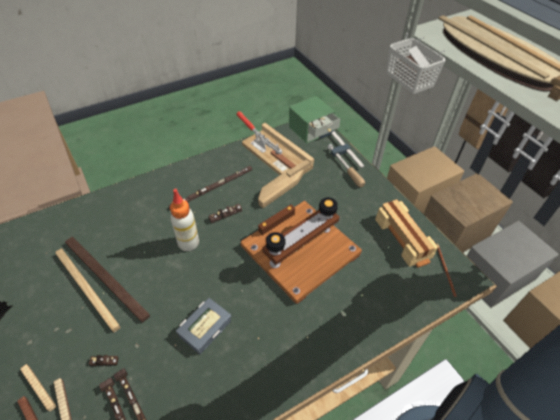

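View pics/side0.png

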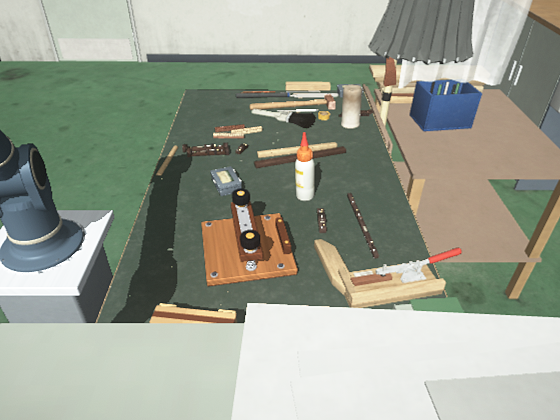

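Scene view: press bed around (300,250), with knobs at (275,242) and (327,206), the blank in its cradle at (407,232) and the tin at (203,325). The side view shows the same press at (250,245), and the cradle mostly hidden at (195,312).

```bash
cat > h.py <<'E'
import numpy as np,cv2
from rig import *
def pts(d,c):
    K=c["K"];v,u=np.mgrid[:d.shape[0],:d.shape[1]]
    p=np.stack([(u-K[0,2])/K[0,0]*d,(v-K[1,2])/K[1,1]*d,d],-1)
    return p@c["rotation"].T+c["position"]
def rect(xy):
    (c,s,a)=cv2.minAreaRect((xy*1000).astype(np.float32)); return np.round(c,1),np.round(s,1),round(a,2)
E
python3 - <<'E'
from h import *
for n in ("scene","side"):
    f=np.load(f"pics/{n}0.npz");p,d=f["p"],f["d"];P=pts(d,camera_params(n))
    hsv=cv2.cvtColor(p,cv2.COLOR_RGB2HSV);z=P[...,2];v,u=np.mgrid[:420,:560]
    print(n,"table z",np.median(z[(hsv[...,2]<60)&(abs(z)<.02)]))
    w=(u>235)&(u<365)&(v>190)&(v<305) if n=="scene" else (u>190)&(u<305)&(v>180)&(v<290)
    bed=w&(abs(z-.026)<.006)&(hsv[...,1]>120)&(hsv[...,2]>60)
    m=cv2.morphologyEx(bed.astype(np.uint8),cv2.MORPH_OPEN,np.ones((3,3)))>0
    print(" bed",m.sum(),np.median(z[m]),rect(P[m][:,:2]))
    blk=w&(z>.105)
    k,l,st,ce=cv2.connectedComponentsWithStats((w&(z>.115)&(hsv[...,2]<70)).astype(np.uint8))
    for i in range(1,k):
        if st[i,4]>15:
            q=P[l==i]; print(" knob",st[i,4],ce[i],q[:,:2].mean(0),np.percentile(q[:,2],[5,50,95]),rect(q[:,:2]))
    pl=w&(z>.075)&(z<.105); q=P[pl];print(" platen",len(q),q.mean(0),rect(q[:,:2]))
    if n=="scene":
        w=(u>365)&(u<445)&(v>190)&(v<275)
        b=w&(abs(z-.058)<.0035);m=cv2.morphologyEx(b.astype(np.uint8),cv2.MORPH_OPEN,np.ones((3,3)))>0
        print(" blank",m.sum(),np.median(z[m]),P[m].mean(0),rect(P[m][:,:2]))
        cr=w&(z>.005)&(z<.08); print(" cradle+",rect(P[cr][:,:2]))
        w=(u>165)&(u<240)&(v>290)&(v<355)&(z>.028)&(z<.045);print(" tin",rect(P[w][:,:2]))
        w=(u>165)&(u<205)&(v>180)&(v<255)&(z>.05)&(z<.3);print(" bottle",rect(P[w][:,:2]))
p=np.load("pics/scene0.npz")["p"]
a=cv2.resize(p[185:305,235:445],None,fx=3.8,fy=3.8,interpolation=cv2.INTER_CUBIC);cv2.imwrite("pics/crop.png",a[...,::-1])
E
```

```text
scene table z -0.0014367053002165564
 bed 3993 0.02473088171437543 (array([565.9, -23.5]), array([231.2, 237.7]), 10.46)
 knob 205 [327.88292683 206.49268293] [ 0.57610178 -0.10686573] [0.11757708 0.12968687 0.1328803 ] (array([ 580.5, -110.7]), array([47.7, 46.8]), 28.52)
 knob 197 [275.06598985 243.        ] [0.53891433 0.0703888 ] [0.11818488 0.12970988 0.1331951 ] (array([299.7, 218.3]), array([ 43.1, 628.9]), 58.33)
 platen 1292 [ 0.55815786 -0.02051309  0.08778471] (array([565.7, -22.7]), array([ 58. , 223.2]), 10.44)
 blank 585 0.0568544501089262 [ 0.45130168 -0.2945134   0.0569342 ] (array([ 462.5, -297.4]), array([ 47.7, 178.2]), 82.06)
 cradle+ (array([ 476.7, -316.2]), array([112.1, 274.2]), 82.56)
 tin (array([484.3, 291.4]), array([ 81.2, 109.2]), 22.04)
 bottle (array([725.2, 234.8]), array([57.7, 41.4]), 78.65)
side table z 0.0010536273671685747
 bed 3533 0.02729165020173896 (array([567.2, -26.9]), array([228.8, 238.6]), 10.27)
 knob 191 [240.35078534 196.23036649] [0.55244762 0.04148604] [0.11675062 0.13104642 0.13507648] (array([ 581.2, -419.5]), array([  46.8, 1005.7]), 3.55)
 knob 244 [249.65983607 239.32786885] [ 0.58412722 -0.12715762] [0.1168936  0.13227681 0.13545237] (array([ 597.5, -506. ]), array([ 45.9, 829.9]), 2.1)
 platen 900 [ 0.56629428 -0.0349659   0.09020841] (array([595.1,  51.2]), array([378.7, 158.7]), 69.64)
```

View pics/crop.png

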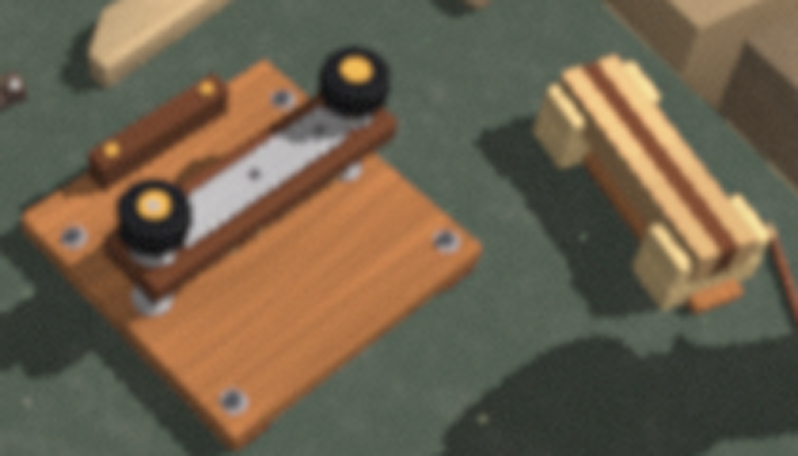

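The crop shows the press with its open front to the lower right, both knobs, and the blank lying clear on its saddles. The measured sizes agree with the given ones. Next I'll get the platen tilt relative to the bed plane and check the reach.

```bash
cat >> h.py <<'E'
C=np.array([.5665,-.025]);TH=np.radians(10.4)
ex=np.array([np.cos(TH),np.sin(TH)]);ey=np.array([-np.sin(TH),np.cos(TH)])
def W(x,y,z): return np.r_[C+x*ex+y*ey,z]
def R(a,b=0): return np.array([[np.cos(a),np.sin(a),0],[np.sin(a),-np.cos(a),0],[0,0,-1.]])
def tilt(n,p,d):
    "platen plane minus bed plane: slope along press y (+ = left end high), heights above bed at y=+-90"
    P=pts(d,camera_params(n));q=(P[...,:2]-C);x=q@ex;y=q@ey;z=P[...,2]
    b=(abs(z-.026)<.006)&(x>-.105)&(x<-.04)&(abs(y)<.11)
    t=(abs(x)<.024)&(abs(y)<.06)&(z>.062)&(z<.11)
    def fit(m):
        m=m.copy()
        for _ in range(4):
            A=np.c_[np.ones(m.sum()),x[m],y[m]];c=np.linalg.lstsq(A,z[m],rcond=None)[0]
            r=z-c[0]-c[1]*x-c[2]*y;s=1.5*np.std(r[m])+3e-4;m&=abs(r)<s
        return c,m.sum(),np.std(r[m])
    cb,nb,sb=fit(b);ct,nt,st=fit(t)
    s=ct[2]-cb[2];h=ct[0]-cb[0]
    return dict(slope=round(s,4),top=round(h*1000,2),xs=(round(cb[1],4),round(ct[1],4)),n=(nb,nt),sd=(round(sb*1e3,2),round(st*1e3,2)),by=round(cb[2],4))
E
python3 - <<'E'
from h import *
for n in ("scene","side"):
    f=np.load(f"pics/{n}0.npz");print(n,tilt(n,f["p"],f["d"]))
B=np.array([.4625,-.2985]);a=np.radians(-7.94);u=np.array([np.cos(a),np.sin(a)])
for o in (-.02,-.03,-.035): 
    for fl in (0,np.pi): 
        q=inverse_kinematics(np.r_[B+o*u,.052],R(a+fl));print("gr",o,fl,None if q is None else np.round(q,2))
for x in (-.16,-.15,-.143,-.13,-.075):
    for z in (.05,.12):
        for fl in (0,np.pi):
            q=inverse_kinematics(W(x,0,z),R(TH+fl));print(x,z,fl,None if q is None else np.round(q,2))
for y in(.09,-.09):
    for yaw in np.arange(-3,4,.75):
        q=inverse_kinematics(W(0,y,.128),R(yaw));print(y,yaw,None if q is None else np.round(q,2))
E
```

```text
scene {'slope': np.float64(-0.0031), 'top': np.float64(64.67), 'xs': (np.float64(-0.0017), np.float64(-0.0001)), 'n': (np.int64(1355), np.int64(464)), 'sd': (np.float64(1.11), np.float64(1.01)), 'by': np.float64(-0.0005)}
side {'slope': np.float64(-0.0002), 'top': np.float64(64.05), 'xs': (np.float64(0.0047), np.float64(0.0006)), 'n': (np.int64(1007), np.int64(290)), 'sd': (np.float64(0.95), np.float64(1.05)), 'by': np.float64(0.0009)}
gr -0.02 0 [ 0.62  0.52 -0.14  2.03  0.12  0.6  -1.31]
gr -0.02 3.141592653589793 [ 0.98  0.6  -0.61  2.01  0.53  0.69  1.46]
gr -0.03 0 [ 0.62  0.51 -0.14  2.05  0.12  0.59 -1.3 ]
gr -0.03 3.141592653589793 [ 0.99  0.58 -0.62  2.03  0.53  0.68  1.47]
gr -0.035 0 [ 0.63  0.5  -0.14  2.07  0.12  0.58 -1.3 ]
gr -0.035 3.141592653589793 [ 1.    0.58 -0.62  2.04  0.53  0.68  1.47]
-0.16 0.05 0 [ 0.4   0.42 -0.44  2.29  0.37  0.5  -1.72]
-0.16 0.05 3.141592653589793 [ 0.73  0.53 -0.86  2.27  0.72  0.63  1.09]
-0.16 0.12 0 [ 0.51  0.29 -0.55  2.24  0.24  0.67 -1.6 ]
-0.16 0.12 3.141592653589793 [ 0.84  0.4  -0.96  2.22  0.49  0.75  1.3 ]
-0.15 0.05 0 [ 0.39 
[... 1415 characters left out ...]
 [ 0.47  0.59 -0.9   1.91  0.58  0.92 -0.03]
0.09 3.0 [ 0.51  0.62 -0.95  1.91  0.62  0.94  0.69]
0.09 3.75 [ 0.63  0.75 -1.18  1.9   0.8   1.07  1.29]
-0.09 -3.0 [ 0.68  0.6  -0.78  1.82  0.52  0.93  1.39]
-0.09 -2.25 [ 0.9   0.81 -1.18  1.81  0.84  1.13  1.89]
-0.09 -1.5 [-0.62  0.75  1.11  1.9  -0.8   1.02 -2.22]
-0.09 -0.75 [ 0.26  0.48 -0.18  1.85  0.12  0.82 -2.3 ]
-0.09 0.0 [ 0.37  0.5  -0.33  1.84  0.21  0.84 -1.64]
-0.09 0.75 [ 0.48  0.52 -0.48  1.83  0.31  0.86 -0.97]
-0.09 1.5 [ 0.57  0.55 -0.61  1.83  0.4   0.89 -0.3 ]
-0.09 2.25 [ 0.65  0.59 -0.73  1.82  0.48  0.92  0.38]
-0.09 3.0 [ 0.66  0.59 -0.75  1.82  0.5   0.92  1.12]
-0.09 3.75 [ 0.9   0.81 -1.18  1.81  0.84  1.13  1.6 ]
```

```bash
python3 - <<'E'
from h import *
B=np.array([.4625,-.2985]);a=np.radians(-7.94);u=np.array([np.cos(a),np.sin(a)])
g=B-.025*u
movep(np.r_[g,.16],R(a));s=sense();print(s['time_s'],s['position'])
f=camera("wrist");cv2.imwrite("pics/w1.png",f[0][...,::-1]);np.savez("pics/w1.npz",p=f[0],d=f[1],pos=s['position'],rot=s['tcp_rot'])
print(move_l(np.r_[g,.056],until_force=10));command_gripper(.03,50)
s=sense();print(s['time_s'],s['position'],s['finger_gap'],s['gripper_force'],s['wrist_force'])
E
```

```text
1.8 [ 0.43751775 -0.29626875  0.16021892]
False
3.1417 [ 0.43825353 -0.29535071  0.056945  ] 0.04551819504188816 52.42263078689575 [-1.05445351  0.27960607  6.00291981]
```

View pics/w1.png

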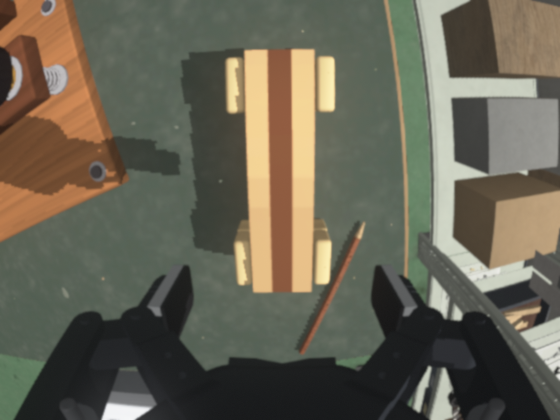

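The wrist view shows the blank straight along the tool axis, with its ends at rows 50 and 292. That puts its middle 28 mm ahead of the TCP. Gripped gap 45.5 mm matches the 46 mm width.

```bash
python3 - <<'E'
from h import *
o=.028
p=sense()['position'];move_l(np.r_[p[:2],.20],feed=.25);sleep(.1)
s=sense();print(s['time_s'],s['position'],s['finger_gap'],s['wrist_force'])
x0=-.122-o
movep(W(x0,0,.2),R(TH));move_l(W(x0,0,.066),feed=.2)
print(move_l(W(x0,0,.052),feed=.03,until_force=4));s=sense();print(s['time_s'],s['position'],s['finger_gap'],s['wrist_force'])
f=camera("wrist");np.savez("pics/w2.npz",p=f[0],d=f[1],pos=s['position'],rot=s['tcp_rot']);cv2.imwrite("pics/w2.png",f[0][...,::-1])
E
```

```text
3.9667 [ 0.43684093 -0.2946011   0.19771729] 0.045125126932005606 [ 0.07430478 -0.35263304 -3.45827326]
True
6.1833 [ 0.41904712 -0.05227303  0.05403781] 0.045439810230524735 [-0.44965416  0.10955434  3.26795603]
```

View pics/w2.png

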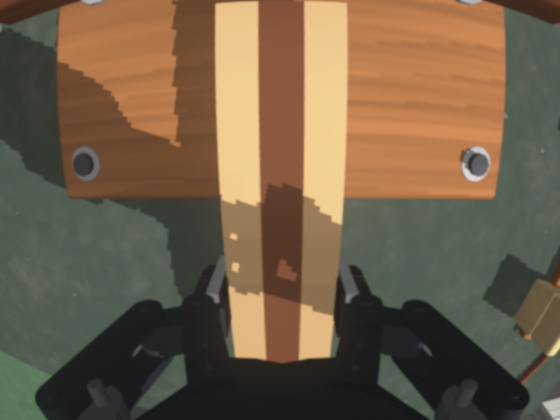

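The bed bolts at columns 85 and 476 have their mean at 280.5 and the blank at about 281. The bed edge is square to the blank, so it is well centred and I'll slide it in.

```bash
python3 - <<'E'
from h import *
z=.0548
print(move_l(W(-.078,0,z),feed=.08,until_force=12))
s=sense();print(s['time_s'],s['position'],s['wrist_force'])
command_gripper(.075);move_l(W(-.125,0,z+.001),feed=.15);command_gripper(.03,40)
s=sense();print(s['time_s'],s['position'],s['finger_gap'])
print(move_l(W(-.066,0,z+.0),feed=.04,until_force=8));
s=sense();d=s['position'][:2]-C;print(s['time_s'],d@ex,d@ey,s['wrist_force'])
command_gripper(.075);sleep(.1)
s=sense();d=s['position'][:2]-C;print(s['time_s'],d@ex,d@ey,s['finger_gap'],s['wrist_force'])
f=camera("wrist");np.savez("pics/w3.npz",p=f[0],d=f[1],pos=s['position'],rot=s['tcp_rot']);cv2.imwrite("pics/w3.png",f[0][...,::-1])
E
```

```text
True
6.4833 [ 0.419186   -0.05223263  0.05413953] [-1.78856025  0.33222345  5.92788134]
7.5667 [ 0.44267337 -0.04774053  0.05578418] 0.04541785595692308
True
7.8833 -0.12580006714653424 1.7297761688980898e-05 [-1.16683811 -0.26401769  5.79551155]
8.3833 -0.12678812931469646 0.00014710345158614022 0.07534064410469413 [-0.5534367   0.45770771  0.33129644]
```

View pics/w3.png

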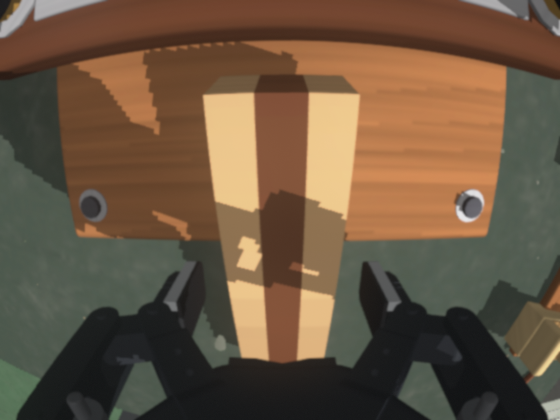

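The force stop tripped as soon as the slide began, so the blank was let go too early. It has now tipped over the bed's front edge, with its far end raised (face at rows 78–95). I'll measure the pitch, grip it again and level it.

```bash
cat >> h.py <<'E'
def wpts(f):
    c=camera_params("wrist");K=c["K"];T=c["tool_from_camera"];d=f["d"]
    v,u=np.mgrid[:420,:560];a=(u-K[0,2])/K[0,0];b=(v-K[1,2])/K[1,1];r=np.hypot(a,b)+1e-9
    t=np.tan(r)/r*d;P=np.stack([a*t,b*t,d],-1)@T[:3,:3].T+T[:3,3]
    return P@f["rot"].T+f["pos"]
def press(P): q=P[...,:2]-C;return np.stack([q@ex,q@ey,P[...,2]],-1)
E
python3 - <<'E'
from h import *
f=np.load("pics/w3.npz");Q=press(wpts(f))
for v in range(60,350,15):print(v,np.round(Q[v,281]*1000,1),np.round(Q[v,300]*1000,1))
print(Q[200,120],Q[200,430])
E
```

```text
60 [-27.1   0.5  25.4] [-27.   -7.8  24.8]
75 [-35.9   0.5  48.7] [-35.9  -6.5  49.3]
90 [-42.5   0.5  74.1] [-42.4  -5.2  72.1]
105 [-46.9   0.5  74.6] [-46.9  -5.1  74.1]
120 [-51.5   0.5  73.4] [-51.5  -5.2  72.8]
135 [-56.2   0.5  71.7] [-56.2  -5.3  71.5]
150 [-61.    0.5  70.9] [-61.   -5.4  71.1]
165 [-66.    0.5  69.8] [-66.1  -5.6  69.2]
180 [-71.    0.5  69.2] [-71.2  -5.7  68.5]
195 [-76.7   0.5  67.1] [-76.7  -5.8  67.3]
210 [-82.8   0.6  64.8] [-82.7  -6.   65.4]
225 [-89.5   0.6  62.1] [-89.4  -6.3  62.5]
240 [-95.6   0.6  61.7] [-96.2  -6.5  60.6]
255 [-102.5    0.6   60.6] [-103.3   -6.7   59.1]
270 [-110.8    0.7   57.5] [-110.5   -6.9   58.1]
285 [-119.3    0.7   55.4] [-119.5   -7.3   55.1]
300 [-129.1    0.7   52.4] [-128.6   -7.6   53.1]
315 [-139.7    0.8   49.6] [-139.3   -8.    50.2]
330 [-150.8    0.8   47.4] [-151.8   -8.5   46.4]
345 [-165.2    0.9   42.9] [-165.6   -9.1   42.6]
[-0.09087027  0.08305197  0.02579925] [-0.09156998 -0.07498286  0.02468332]
```

```bash
python3 - <<'E'
from h import *
from scipy.spatial.transform import Rotation as Ro
a=np.radians(15)
def Rt(t): return Ro.from_rotvec(np.r_[ey,0]*t).as_matrix()@R(TH)   # +t: far end down
try:
    move_l(W(-.1575,.0005,.0425),Rt(-a),feed=.1); lev=0
except Unreachable as e:
    print("unreach",e); move_l(W(-.155,.0005,.0425),R(TH),feed=.1); lev=a
s=sense();print(s['time_s'],press(s['position']),lev)
command_gripper(.03,50)
s=sense();print(s['finger_gap'],s['wrist_force'])
p=press(s['position'])
move_l(W(p[0]-.003,0,.075),feed=.1)
move_l(W(-.158,0,.085),Rt(lev),feed=.06);sleep(.2)
s=sense();print(s['time_s'],press(s['position']),s['finger_gap'],s['wrist_force'])
f=camera("wrist");np.savez("pics/w4.npz",p=f[0],d=f[1],pos=s['position'],rot=s['tcp_rot']);cv2.imwrite("pics/w4.png",f[0][...,::-1])
Q=press(wpts(np.load("pics/w4.npz")))
for v in range(0,350,20):print(v,np.round(Q[v,281]*1000,1))
E
```

```text
unreach the arm cannot follow that straight line within its joint ranges
8.8917 [-0.15455908  0.00047995  0.04264171] 0.2617993877991494
0.045439899039926734 [0.54840255 0.80956823 5.26244129]
10.3583 [-1.59580751e-01 -6.99825861e-05  8.47135033e-02] 0.0450890663563621 [ 0.80972155  0.112194   -1.86480953]
0 [-46.7   0.2  87.2]
20 [-52.3   0.2  88.1]
40 [-57.9   0.3  86.1]
60 [-63.4   0.3  87.3]
80 [-68.9   0.3  88.5]
100 [-75.    0.3  87.2]
120 [-80.6   0.3  88.3]
140 [-86.6   0.3  88.7]
160 [-93.9   0.3  86.8]
180 [-100.4    0.3   87.8]
200 [-108.4    0.4   86.7]
220 [-116.1    0.4   87.2]
240 [-125.1    0.4   86.8]
260 [-133.8    0.4   87.9]
280 [-144.6    0.5   87.7]
300 [-156.6    0.5   87.8]
320 [-172.3    0.6   86.5]
340 [-187.6    0.6   87.4]
```

The blank is level again (top z at 87–88 mm all along). I'll lower it and slide it in, this time without a force stop on the free part.

```bash
python3 - <<'E'
from h import *
move_l(W(-.158,0,.058),feed=.1);sleep(.2)
print(move_l(W(-.158,0,.050),feed=.02,until_force=4));s=sense();zc=s['position'][2];print(s['time_s'],zc,s['wrist_force'])
z=zc+.001
move_l(W(-.158,0,z),feed=.02)
for x in (-.13,-.09):
    move_l(W(x,0,z),feed=.08);s=sense();print(s['time_s'],press(s['position']),s['wrist_force'])
command_gripper(.075)
move_l(W(-.132,0,.0555),R(TH),feed=.1)
command_gripper(.03,40);sleep(.15);s=sense();print(s['time_s'],press(s['position']),s['finger_gap'],s['wrist_force'])
f=camera("wrist");np.savez("pics/w5.npz",p=f[0],d=f[1],pos=s['position'],rot=s['tcp_rot'])
Q=press(wpts(np.load("pics/w5.npz")))
for v in range(60,345,20):print(v,np.round(Q[v,281]*1000,1))
cv2.imwrite("pics/w5.png",f[0][...,::-1])
E
```

```text
True
11.375 0.05225277444892611 [ 0.22693071 -0.58283675  3.01218911]
12.125 [-1.30170871e-01  1.19360110e-04  5.30628723e-02] [-1.11799667 -0.55125646 -2.17711455]
12.775 [-9.04559020e-02  4.92726950e-05  5.31641651e-02] [-0.69634443 -0.35874347 -1.82243265]
14.2583 [-1.30724192e-01  6.84712005e-05  5.57140972e-02] 0.045174481482628155 [1.95991877 0.02470112 1.69282922]
60 [-34.7   0.5  55.4]
80 [-42.1   0.5  55.9]
100 [-49.3   0.5  55.7]
120 [-56.5   0.5  55.5]
140 [-63.8   0.5  55.2]
160 [-71.1   0.5  56. ]
180 [-78.7   0.5  55.6]
200 [-86.5   0.6  55.2]
220 [-94.7   0.6  54.8]
240 [-102.5    0.6   56.1]
260 [-111.5    0.6   55.8]
280 [-121.     0.6   55.5]
300 [-131.9    0.6   54.5]
320 [-142.3    0.7   55.3]
340 [-154.4    0.7   55.4]
```

View pics/w5.png

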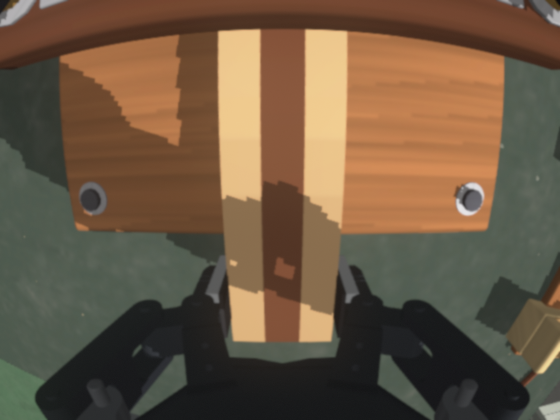

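The blank lies flat and square, with its far part under the platen (row 30) and its near end at row 341, x ≈ -155 mm. Now I'll push it to the stop.

```bash
python3 - <<'E'
from h import *
z=.0555
move_l(W(-.078,0,z),feed=.07);sleep(.25);s=sense();print(s['time_s'],press(s['position']),s['wrist_force'])
print(move_l(W(-.055,0,z),feed=.025,until_force=9))
s=sense();print(s['time_s'],press(s['position']),s['wrist_force'],s['finger_gap'])
command_gripper(.075);sleep(.15)
s=sense();print(s['time_s'],press(s['position']),s['wrist_force'])
f=camera("wrist");np.savez("pics/w6.npz",p=f[0],d=f[1],pos=s['position'],rot=s['tcp_rot'])
cv2.imwrite("pics/w6.png",f[0][...,::-1])
Q=press(wpts(np.load("pics/w6.npz")))
for v in range(120,350,10):print(v,np.round(Q[v,281]*1000,1),end=";")
move_l(W(-.125,0,z),feed=.15)
move_l(W(-.125,0,.25),feed=.3)
s=sense();print(s['time_s'])
f=camera("wrist");np.savez("pics/w7.npz",p=f[0],d=f[1],pos=s['position'],rot=s['tcp_rot']);cv2.imwrite("pics/w7.png",f[0][...,::-1])
for n in("scene","side"):
    p,d=camera(n);np.savez(f"pics/{n}7.npz",p=p,d=d);print(tilt(n,p,d))
E
```

```text
15.4833 [-0.08207259 -0.00037728  0.05542193] [-6.32796191 -1.78057229 12.60069721]
True
15.7917 [-0.08209962 -0.00036809  0.0554224 ] [-0.86856144 -0.72448122  4.96617372] 0.04531776883002699
16.3417 [-0.08124857 -0.0002576   0.0554034 ] [ 0.65848658 -0.83148216  0.30648354]
120 [-5.1  0.1 89.8];130 [-7.6  0.1 90.4];140 [-10.1   0.1  90.7];150 [-12.7   0.1  90.2];160 [-15.5   0.1  88.9];170 [-17.9   0.1  90. ];180 [-20.6   0.1  89.8];190 [-23.6   0.1  88.6];200 [-36.5   0.2  56. ];210 [-40.5   0.2  55.7];220 [-44.7   0.2  55.5];230 [-48.5   0.2  56.2];240 [-52.6   0.2  56.3];250 [-56.6   0.2  57. ];260 [-62.1   0.3  55.1];270 [-66.4   0.3  55.7];280 [-71.6   0.3  55. ];290 [-76.3   0.3  55.6];300 [-81.1   0.3  56.2];310 [-87.1   0.3  55.3];320 [-91.9   0.3  56.5];330 [-97.8   0.4  56.5];340 [-104.2    0.4   56.3];17.6333
{'slope': np.float64(0.0045), 'top': np.float64(64.65), 'xs': (np.float64(-0.0028), np.float64(0.0063)), 'n': (np.int64(942), np.int64(463)), 'sd': (np.float64(1.08), np.float64(1.02)), 'by': np.float64(-0.0016)}
{'slope': np.float64(-0.0014), 'top': np.float64(65.09), 'xs': (np.float64(-0.0077), np.float64(-0.0004)), 'n': (np.int64(669), np.int64(273)), 'sd': (np.float64(1.0), np.float64(0.99)), 'by': np.float64(0.0011)}
```

View pics/w7.png

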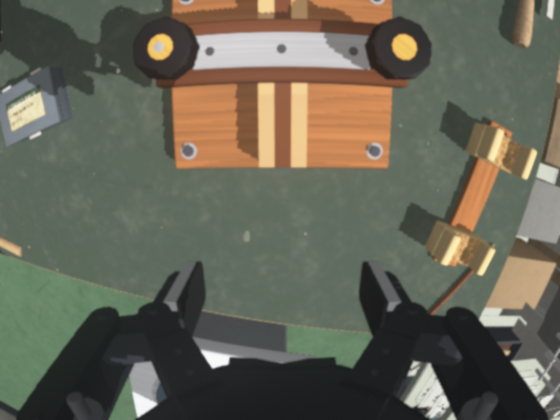

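The view from above (w7) shows the blank's near end at row 167, level with the bed edge. After allowing for height it is at x ≈ -109 mm, so it is about 19 mm short. Bed friction tripped the stop, so I'll push the end face with closed fingers, and fit the platen tilt from the wrist depth.

```bash
cat >> h.py <<'E'
def wtilt(f):
    Q=press(wpts(f));x,y,z=Q[...,0],Q[...,1],Q[...,2]
    def fit(m):
        m=m.copy()
        for _ in range(4):
            A=np.c_[np.ones(m.sum()),x[m],y[m]];c=np.linalg.lstsq(A,z[m],rcond=None)[0]
            r=z-c[0]-c[1]*x-c[2]*y;m&=abs(r)<1.5*np.std(r[m])+3e-4
        return c,m.sum()
    cb,nb=fit((abs(z-.026)<.008)&(x>-.105)&(x<-.04)&(abs(y)>.03)&(abs(y)<.11))
    ct,nt=fit((abs(x)<.026)&(abs(y)<.064)&(z>.068)&(z<.105))
    k=[]
    for s in(1,-1):
        m=(np.hypot(x,y-s*.09)<.03)&(z>.09)&(z<.16)
        m2=(np.hypot(x,y-s*.09)<.018)&(z>.1)&(z<.16)
        k.append((np.round(1e3*(np.array([x[m].max()+x[m].min(),y[m].max()+y[m].min()])/2),1),round(1e3*np.median(z[m2]),2)))
    return dict(slope=round(ct[2]-cb[2],4),bs=round(cb[2],4),top=round((ct[0]-cb[0])*1e3,2),n=(nb,nt),knobs=k)
E
python3 - <<'E'
from h import *
print(wtilt(np.load("pics/w7.npz")))
command_gripper(0.0,40)
move_l(W(-.14,0,.1),feed=.3);move_l(W(-.14,0,.063),feed=.15)
move_l(W(-.108,0,.063),feed=.08);sleep(.2);print(press(sense()['position']))
print(move_l(W(-.096,0,.063),feed=.03,until_force=9));sleep(.2)
s=sense();print(s['time_s'],press(s['position']),s['wrist_force'])
E
```

```text
{'slope': np.float64(-0.0025), 'bs': np.float64(-0.0005), 'top': np.float64(64.65), 'n': (np.int64(7709), np.int64(7538)), 'knobs': [(array([ 0.3, 86.6]), np.float64(131.68)), (array([  0.2, -86.6]), np.float64(132.29))]}
[-1.08469266e-01 -1.85557196e-05  6.29613245e-02]
True
20.8583 [-1.00813058e-01 -4.24565502e-06  6.21844002e-02] [-0.47282909  0.00794676 -0.17046803]
```

```bash
cat >> h.py <<'E'
import json,os
def shot(name):
    s=sense();f=camera("wrist");d=dict(p=f[0],d=f[1],pos=s['position'],rot=s['tcp_rot']);np.savez(f"pics/{name}.npz",**d);return d
def turn(y,th,dth,rate=1.2,N=40):
    "turn knob at press y clockwise by dth from reading th (rad)"
    z=lambda t:.122-.003*t+.008
    a0=1.2+dth/2
    movep(W(0,y,.188),R(a0));move_l(W(0,y,z(th)),feed=.2)
    command_gripper(.03,N);s0=sense()
    move_l(W(0,y,z(th+dth)),R(a0-dth),feed=.003*rate);sleep(.15);s=sense()
    print("t",round(s['time_s'],2),"gap",round(s0['finger_gap'],4),press(s['position']).round(4),"yaw",round(np.arctan2(s['tcp_rot'][1,0],s['tcp_rot'][0,0])-a0,3),"F",s['wrist_force'].round(1),"T",s['ft_torque'].round(2))
    command_gripper(.08);move_l(W(0,y,.188),feed=.25)
E
python3 - <<'E'
from h import *
move_l(W(-.12,0,.063),feed=.2);move_l(W(-.12,0,.2),feed=.3);command_gripper(.08)
f=shot("w8");cv2.imwrite("pics/w8.png",f["p"][...,::-1])
Q=press(wpts(f));pr=Q[:,281];m=(pr[:,0]<-.04)&(pr[:,0]>-.13);print(np.round(pr[m]*1000,1)[::4].tolist())
for x in(-.08,-.04):
    mm=(abs(Q[...,0]-x)<.003)&(Q[...,2]>.046)&(Q[...,2]<.065)&(abs(Q[...,1])<.05);print(x,Q[mm][:,1].min(),Q[mm][:,1].max())
print(wtilt(f))
turn(-.09,.38,.9)
f=shot("w9");print(wtilt(f))
cv2.imwrite("pics/w9.png",f["p"][...,::-1])
E
```

```text
[[-40.1, 0.5, 57.1], [-43.3, 0.5, 55.7], [-46.6, 0.6, 55.0], [-49.7, 0.6, 56.2], [-52.9, 0.6, 55.9], [-56.2, 0.6, 55.9], [-59.4, 0.6, 55.7], [-62.6, 0.6, 55.5], [-65.7, 0.6, 56.7], [-69.1, 0.6, 55.8], [-72.2, 0.6, 56.7], [-75.6, 0.6, 55.4], [-78.9, 0.6, 55.5], [-82.1, 0.6, 55.9], [-85.5, 0.7, 55.0], [-94.6, 0.7, 25.1], [-98.2, 0.7, 25.9], [-101.8, 0.7, 26.5], [-105.7, 0.8, 25.7], [-109.2, 0.8, 26.7], [-120.1, 0.8, -0.6], [-124.0, 0.8, 0.1], [-128.4, 0.9, -0.6], [-108.0, 0.5, 250.3], [-106.6, 0.5, 253.2], [-106.9, 0.5, 254.5], [-107.0, 0.5, 255.8], [-107.0, 0.5, 257.4], [-108.0, 0.5, 258.0], [-107.8, 0.5, 259.5], [-106.9, 0.5, 261.6], [-106.7, 0.5, 263.2], [-105.9, 0.5, 265.1], [-106.1, 0.5, 266.2], [-106.1, 0.5, 267.5], [-106.3, 0.5, 268.6], [-106.6, 0.5, 269.6]]
-0.08 -0.0228333424855951 0.022558579300062283
-0.04 -0.02239477912259387 0.022690151715972065
{'slope': np.float64(-0.0034), 'bs': np.float64(-0.0003), 'top': np.float64(64.64), 'n': (np.int64(10285), np.int64(11081)), 'knobs': [(array([ 1.2, 86.6]), np.float64(131.65)), (array([  0.1, -86.8]), np.float64(132.26))]}
t 25.82 gap 0.0471 [-1.000e-04 -9.040e-02  1.279e-01] yaw -0.902 F [-3.4 -1.2  7.3] T [ 0.34  0.92 -0.13]
{'slope': np.float64(0.0118), 'bs': np.float64(-0.0003), 'top': np.float64(63.2), 'n': (np.int64(6000), np.int64(10231)), 'knobs': [(array([ 2.1, 86.8]), np.float64(131.81)), (array([  1.4, -87.1]), np.float64(129.8))]}
```

View pics/w9.png

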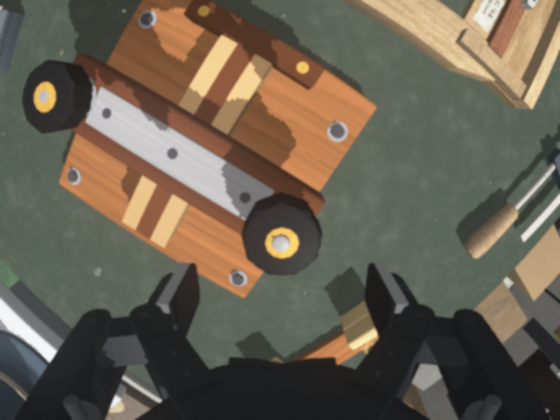

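w9 shows the right knob turned and the platen over the blank, whose far end touches the stop (around (250,60)). The slope changed by 0.0152, which matches 0.9 rad. Blank near end is at x ≈ -90 mm and it is centred. I'll go on alternating.

```bash
python3 - <<'E'
from h import *
turn(.09,.54,1.5,rate=1.5);print(wtilt(shot("w10")))
turn(-.09,1.26,1.5,rate=1.5);print(wtilt(shot("w11")))
E
```

```text
t 30.08 gap 0.0466 [0.0008 0.0909 0.1253] yaw -1.498 F [-0.6  1.9  5.8] T [-0.33  0.12  0.11]
{'slope': np.float64(-0.0136), 'bs': np.float64(0.0005), 'top': np.float64(61.06), 'n': (np.int64(2662), np.int64(7452)), 'knobs': [(array([ 1.6, 90.7]), np.float64(127.43)), (array([  1.3, -86.2]), np.float64(129.77))]}
t 35.11 gap 0.0468 [-0.0006 -0.0905  0.1232] yaw -1.502 F [-3.6 -1.3  9.2] T [ 0.35  0.95 -0.04]
{'slope': np.float64(0.0115), 'bs': np.float64(-0.0001), 'top': np.float64(58.81), 'n': (np.int64(5253), np.int64(9093)), 'knobs': [(array([ 2. , 89.8]), np.float64(127.34)), (array([  1.2, -90.3]), np.float64(125.29))]}
```

```bash
python3 - <<'E'
from h import *
turn(.09,2.04,1.2,rate=1.5);print(wtilt(shot("w12")))
turn(-.09,2.76,.9,rate=1.5,N=50);print(wtilt(shot("w13")))
E
```

```text
t 39.22 gap 0.0471 [0.     0.0912 0.1219] yaw -1.197 F [-6.8  3.2  8.4] T [-0.93  0.18  0.04]
{'slope': np.float64(-0.0099), 'bs': np.float64(0.0007), 'top': np.float64(57.31), 'n': (np.int64(2835), np.int64(6175)), 'knobs': [(array([ 2. , 92.3]), np.float64(124.16)), (array([  3.5, -88.3]), np.float64(125.5))]}
t 43.37 gap 0.0466 [ 1.000e-04 -9.040e-02  1.223e-01] yaw -0.901 F [-4.9 -0.1 15.1] T [ 0.31  1.41 -0.  ]
{'slope': np.float64(0.0055), 'bs': np.float64(-0.0005), 'top': np.float64(56.47), 'n': (np.int64(6525), np.int64(9809)), 'knobs': [(array([ 2.5, 91.3]), np.float64(124.68)), (array([  1.4, -89. ]), np.float64(123.83))]}
```

The platen is now sinking less than the knobs turn, so it is bearing on the blank. One last left step of 0.33 rad should level it.

```bash
python3 - <<'E'
from h import *
turn(.09,3.24,.33,rate=1.0,N=50);f=shot("w14");print(wtilt(f))
movep(W(-.125,0,.25),R(TH));f=shot("w15");print(wtilt(f));cv2.imwrite("pics/w15.png",f["p"][...,::-1])
for n in("scene","side"):
    p,d=camera(n);print(tilt(n,p,d))
print(sense()['time_s'])
E
```

```text
t 46.53 gap 0.0469 [0.     0.0904 0.1216] yaw -0.328 F [-7.3  0.1 10.1] T [-0.55  0.42  0.03]
{'slope': np.float64(-0.0018), 'bs': np.float64(0.0001), 'top': np.float64(56.35), 'n': (np.int64(5079), np.int64(4545)), 'knobs': [(array([ 1.3, 92.9]), np.float64(124.15)), (array([  1.8, -93.5]), np.float64(124.42))]}
{'slope': np.float64(-0.0002), 'bs': np.float64(0.0001), 'top': np.float64(56.45), 'n': (np.int64(7669), np.int64(7055)), 'knobs': [(array([ 0.6, 91.3]), np.float64(123.9)), (array([  0.4, -89. ]), np.float64(123.84))]}
{'slope': np.float64(0.0044), 'top': np.float64(56.79), 'xs': (np.float64(-0.0007), np.float64(0.0094)), 'n': (np.int64(1049), np.int64(470)), 'sd': (np.float64(1.12), np.float64(1.12)), 'by': np.float64(0.0013)}
{'slope': np.float64(0.0042), 'top': np.float64(57.08), 'xs': (np.float64(-0.0118), np.float64(0.0195)), 'n': (np.int64(735), np.int64(290)), 'sd': (np.float64(0.94), np.float64(1.1)), 'by': np.float64(-0.0004)}
48.2833
```

View pics/w15.png

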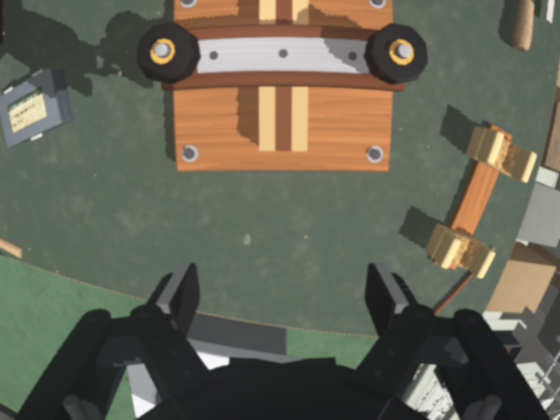

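The platen is level (slope -0.0002) and has stopped sinking while the knobs turned on, so it bears firmly. The blank's near end is at row 151, inside the bed and against the stop, and nothing else has moved. I'll hand it in.

```bash
python3 -c "
from rig import *
print(finish_job())"
```

```text
the job is handed in; nothing more can be done
None
```

The job is handed in at about 48 s: by the last images the blank is against the back stop and centred, and the platen is level (slope about 0.0002 rad). It had stopped sinking as the knobs turned, so it bears firmly (about 0.3–0.4 rad past touch, clamping force not measured directly); no verdict was returned.

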